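# Snap the retaining clip onto the turntable spindle

### The arm

A 6-joint arm with a two-finger parallel gripper is mounted at the origin on the work surface; the furniture and walls round the work are solid. World frame = base frame: x ahead of the robot, y to its left, z up, the work surface at z = 0. Lengths are in m, angles in rad, forces in N, time in s.
With the tool pointing down it reaches from about 0.35 to 0.975 m from the base axis. Payload 4.9 kg.
Tool frame: the origin (TCP) lies on the centre line of the jaws, within the pads' length; the fingertips stand 14 mm ahead of it and the grasp point (between the pads) lies 5 mm behind it; x points along the fingers, z is the direction in which the jaws open and shut, and the axes are right-handed (so a half turn about x gives the same grasp; the last joint's range is limited). The gripper opens to 85 mm and grips with 20 to 120 N. Pads are 22 mm wide; open, the fingers measure 114 mm over their backs; the gripper's body (76 mm by 85 mm) begins 54 mm behind the grasp point. The pads swing forward as they close: fully open they stand 13 mm farther back than shut.
Start: joints at [-1.438, 0.053, 1.613, -0, 1.476, -0.119], TCP at [0.156, -0.605, 0.21] pointing down, gripper open.
Joint ranges: [-3.01, 3.01], [-1.01, 2.22], [0.06, 2.58], [-1.02, 4.17], [0.09, 2.62], [-3.14, 3.14]. Speed limits (rad/s): [2.57, 2.57, 3.14, 3.14, 3.14, 3.14].

### API

Orientations are given as a rotation vector (axis times angle).
In Python, from station import ctrl gives the robot as it stands.
- The arm moves only by the tool move_arm, never from a script. Its argument "increments" is a list that holds one entry, the list of rows, each a list of 4 numbers: the shift along the tool's x, y, z in units of 25 cm (1.0 is 25 cm), then the turn about the tool's x in units of 90 degrees (1.0 is 90 degrees). A call has 1 to 20 rows; each row shifts and turns the commanded pose from where the row before left it, along the tool's axes as they then stand; what a row does not reach is not made up. A row lasts 1/12 s, in which the tool goes at most 41.7 mm and 7.16 degrees, less where a joint would pass 70% of its speed; a pose out of reach is approached as far as the arm can. A call with a number of a shift or a turn outside -1 to 1 is refused whole. A call with a gripper value outside its range is refused whole. "gripper" is the closure, from 0 (fully open) to 1 (shut), set as the call begins (left out, the last holds). The fingers move at their own pace and stop on an object; "squeeze" is the grip in N (left out, the last holds). Time passes only in rows, so rows that do not move let the fingers close. It gives the time, the measured TCP pose, the force and the opening at its end, in the units of the state.
- ctrl.get_obs(): the state, without advancing time (a new reading comes with each control period).
- ctrl.get_image(name): name is "scene" or "top" or "wrist"; returns a dict with "pixels" (400x640x3 uint8, red, green, blue), "depth" (400x640 float32, m along the optical axis (not along the pixel's ray), 0 where there is no reading), "K" (3x3 intrinsics, pixels), "extrinsics" (4x4, takes a point from camera to world coordinates); the wrist camera has in their place "tool_from_camera" (4x4, takes a point from camera to tool coordinates, whose origin is the TCP and whose axes are the tool frame's). Camera axes: x right, y up, looking along -z (the intrinsics and any distortion apply to the point x, -y, -z); pixel columns grow to the right and rows downward; lengths in m; the calibration is good to about 2 mm. A picture is of the moment at which its call begins: read the wrist's pose just before it.
- ctrl.finish_job(): hands the job in, once; it reports no verdict.
Trained networks look in the newest picture that a camera, given by its name, has taken for a name from the list of things; names that differ only in an ending like _2 or _b are one class to them, and where a whole thing is asked for, a point or a joint stands for the part that bears it (a point fixed in the world has none). Each returns a list of dicts, best first, with "score" (0 to 1); they miss things now and then, are a little off and sometimes report something else, mostly with a low value. They report only what shows in the picture. A call takes as long as a camera call.
- ctrl.trace(camera, target): "region" (400x640 bool, what is visible of it) and "pixel" ([row, column] in pixels, amid what is visible of it).
The state is a dict: "t": time; "q": joint angles; "dq": joint speeds; "effort": joint torques, N m; "tool_pos": TCP position; "tool_rot": TCP orientation; "contact_force": force on the tool from outside, world axes, zero at the start; "wrist_torque": the same for the moment, N m; "opening": finger opening in m.
Only numpy, scipy, OpenCV 4.12 (cv2) and the standard library are available. Lean on these libraries where they do the work, as an engineer would, in place of code of your own. Each camera call takes 0.05 s, during which the arm holds its last target. There are 200 camera calls.

### The job

Draw the orange retaining clip out of its black sleeve, lay it flat on the bench and let go of it, then take it again by its upright fin. Slide it fin last into the open front of the grey turntable stand and press it sideways into the groove of the spindle until both jaws have snapped round it and it is fully home, then let go.

Things in the scene. Friction and masses are not known exactly. Their poses are not given: they have to be found in the camera images.
- clip: Open push-on retaining clip, 140 mm long, about 90 g: orange with two steel spring jaws. Origin: centre of its bore, on the underside; x points out of the open mouth, z up. Flat part 8 mm thick. It starts level in the sleeve, underside 14 mm above the bench, neck and fin roofed over, bridge and jaws sticking out. Neck 18 mm wide, x -78 to -46 mm.
- clip_bore (a point): Centre of the clip's 24 mm bore, 4 mm above the underside; axes as the clip. The jaws and flared lips run from x = -14 to 26 mm, 52 mm wide over the flare; the gap between the lips is 17 mm, and the flare takes the 24 mm groove up to about 5 mm off centre.
- clip_bridge (a point): Centre of the clip's bridge, 30 mm behind the bore, 4 mm above the underside; axes as the clip. The bridge is 48 mm wide in y, 8 mm thick, x from -46 to -12.5 mm of the clip; it can be gripped across its width while in the sleeve. Its front edge is the seat that meets the spindle.
- clip_fin (a point): Middle of the clip's upright fin, 95 mm behind the bore and 18 mm above the underside; axes as the clip. The fin is 12 mm wide in y, 34 mm long (x from -112 to -78 mm of the clip) and stands from the underside to 30 mm above it.
- jaw_left (a joint): Spring jaw at the clip's +y side: 0 = closed, grows as it is spread, rad. Passing over the groove spreads it about 0.14; limit 0.35.
- jaw_right (a joint): Spring jaw at the clip's -y side, the same.
- stand: Grey turntable stand, fixed, 100 x 100 x 74 mm. Origin on the bench under the vertical spindle; -x is the open front: the clip is pushed in along +x. It slides on the base block, top 30 mm above the bench. A deck and round platen roof the gap from 50 to 74 mm, out to 50 mm from the axis, so the fingers must stay outside and hold the fin. Front pillars at the corners, 77 mm apart.
- groove (a point): On the spindle axis, 34 mm above the bench, where the seated clip's bore centre belongs; axes as the stand. Groove: 24 mm across, 30 to 42 mm above the bench; the spindle above it is 32 mm across. So push the clip lying on the base block, underside 30 to 33 mm up. Snapping the jaws over takes about 8 to 12 N, felt from 21 mm before home; then the clip stops hard on its seat.
- sleeve: Black storage sleeve, fixed. Origin on the bench under the stored clip's bore; +x is the way out. Roof (54 mm high) and walls cover x -125 to -52 mm, 36 mm wide, on a 60 mm wide foot 6 mm high; a tongue 26 mm wide, 14 mm high carries the bridge, x -52 to -16 mm. The clip must be drawn out along +x some 75 mm before its fin is clear of the roof and it can be lifted.
- sleeve_pocket (a point): Inside the roofed pocket of the sleeve, where the stored clip's fin is: 95 mm behind the sleeve's origin, 30 mm above the bench; axes as the sleeve. The bench before the stand is always free to lay the clip on: about 130 mm round x = 0.41, y = -0.25 m.

How it is judged:
On the way:
1. the clip lies flat on the bench, its fin clear of the sleeve, let go (height (world z) of clip_bore below 0.009 m and height (world z) of clip_fin below 0.024 m and angle between clip's own z axis and vertical below 0.1 rad and horizontal distance between clip_fin and sleeve_pocket above 0.06 m and contact force between the fingers and clip below 0.1 N), for 0.1 s.
At the end, for the whole second after the job is handed in: The clip sits at rest in the spindle's groove: bore centre within 4 mm of the spindle axis and within 3 mm below to 4 mm above the groove point, clip level within 0.12 rad, both jaws closed again (below 0.06 rad) (horizontal distance between clip_bore and groove below 0.004 m and z of clip_bore in the frame of groove between -0.003 and 0.004 m and angle between clip's own z axis and vertical below 0.12 rad and value of joint each of jaw_left, jaw_right below 0.06 rad and linear speed of clip below 0.01 m/s); the robot touches nothing.
It also fails if it takes over 54 s, if anything falls off the work surface, if the arm or the gripper's body presses on something with over 40 N, if the wrist force passes 120 N, or if a joint passes its speed limit or range.

## Working session

There is one attempt and no reset: what is moved stays moved. The work goes in short steps, Python scripts to look and compute and a tool call to move; the robot and the scene stay as the last step left them, time stands still between calls to the robot, and variables do not carry over. Pictures are saved under pics/ and viewed, about 8 in all and at most 12, crops included, and the job is handed in when it is done.

Besides the shell and the picture viewer there is one more tool, called after "Call:" as a command line: name --argument value ..., lists and objects as JSON in quotes. move_arm: Moves the arm, as the interface text tells. Shifts and turns lie within -1 to 1; 1 stands for 25 cm of shift or 90 degrees of turn. Its arguments: {"type":"object","properties":{"increments":{"type":"array","items":{"type":"array","items":{"type":"array","items":{"type":"number","minimum":-1,"maximum":1}}}},"gripper":{"type":"number"},"squeeze":{"type":"number"}},"required":["increments"]}

```bash
mkdir -p pics; cat > h.py <<'E'
import numpy as np, cv2
from scipy.spatial.transform import Rotation as R
from station import ctrl
def cloud(name):
    o=ctrl.get_obs(); im=ctrl.get_image(name)
    if 'extrinsics' in im: T=np.array(im['extrinsics'])
    else:
        W=np.eye(4); W[:3,:3]=R.from_rotvec(o['tool_rot']).as_matrix(); W[:3,3]=o['tool_pos']; T=W@np.array(im['tool_from_camera'])
    d=im['depth']; K=np.array(im['K']); v,u=np.mgrid[:400,:640]
    P=np.stack([(u-K[0,2])/K[0,0]*d,-(v-K[1,2])/K[1,1]*d,-d],-1)@T[:3,:3].T+T[:3,3]
    P[d<=0]=np.nan
    return im,P
def save(im,f): cv2.imwrite('pics/'+f,im['pixels'][...,::-1])
def rect(P,m,z0,z1):
    q=P[m]; q=q[(q[:,2]>z0)&(q[:,2]<z1)]
    if len(q)<5: return None
    (c,s,a)=cv2.minAreaRect((q[:,:2]*1000).astype(np.float32)); return np.round(c,1),np.round(s,1),round(a,1),len(q),q.mean(0).round(4)
E
python3 - <<'E'
from h import *
o=ctrl.get_obs(); print({k:np.round(v,3) for k,v in o.items()}); print(R.from_rotvec(o['tool_rot']).as_matrix().round(3))
for c in ['top','scene']:
    im,P=cloud(c); save(im,c+'0.png')
    print(c,np.array(im['extrinsics']).round(3).tolist(),im['K'][0][0])
    for t in ['clip','clip_fin','clip_bridge','stand','sleeve']:
        for r in ctrl.trace(c,t)[:2]:
            m=r['region']; print(t,round(r['score'],2),np.round(r['pixel']),rect(P,m,-.01,.3), np.nanpercentile(P[m][:,2],[5,50,95]).round(4))
E
```

```text
{'t': np.float64(0.0), 'q': array([-1.438,  0.053,  1.614,  0.   ,  1.476, -0.119]), 'dq': array([-0.001, -0.   ,  0.001, -0.002,  0.   ,  0.   ]), 'effort': array([-0.0000e+00, -3.9368e+01, -3.7017e+01, -0.0000e+00,  7.0000e-03,
        0.0000e+00]), 'tool_pos': array([ 0.156, -0.605,  0.209]), 'tool_rot': array([ 1.023,  1.319, -1.021]), 'contact_force': array([0.003, 0.555, 0.282]), 'wrist_torque': array([ 0.033, -0.008, -0.052]), 'opening': np.float64(0.085)}
[[-0.     0.968  0.249]
 [ 0.002  0.249 -0.968]
 [-1.     0.    -0.002]]
top [[0.018, 0.995, -0.094, 0.402], [-1.0, 0.017, -0.009, -0.201], [-0.008, 0.094, 0.996, 0.9], [0.0, 0.0, 0.0, 1.0]] 388.76731087856706
clip 0.66 [204. 287.] (array([ 479.2, -108.9]), array([52.3, 83.3]), 22.9, 526, array([ 0.4745, -0.1053,  0.0197])) [0.0008 0.0215 0.0243]
clip_fin 0.82 [206. 283.] (array([ 479.2, -107.3]), array([53.1, 80.5]), 23.6, 488, array([ 0.4761, -0.1034,  0.0207])) [0.0133 0.0217 0.0243]
clip_bridge 0.98 [208. 285.] (array([ 479.2, -108. ]), array([52.7, 81.6]), 22.5, 515, array([ 0.4753, -0.1034,  0.0204])) [0.0013 0.0217 0.
[... 436 characters left out ...]
[230. 312.] (array([ 467.9, -119. ]), array([41.7, 77.6]), 60.3, 112, array([ 0.4647, -0.1155,  0.0211])) [0.0171 0.0218 0.0236]
clip_fin 0.64 [224. 311.] (array([ 472.3, -111.9]), array([47.8, 77.4]), 37.5, 156, array([ 0.4703, -0.1183,  0.0209])) [0.0164 0.0217 0.0236]
clip_bridge 0.57 [226. 312.] (array([ 478.7, -108.9]), array([50.5, 70.7]), 23.1, 159, array([ 0.4728, -0.1187,  0.0213])) [0.0172 0.0217 0.0236]
stand 0.91 [166. 337.] (array([ 519.6, -374.8]), array([147. ,  99.8]), 59.9, 2261, array([ 0.5229, -0.3378,  0.0437])) [0.0081 0.043  0.0706]
sleeve 0.83 [257. 296.] (array([446.4, -41.7]), array([59.8, 88.7]), 25.1, 1439, array([ 0.4353, -0.0247,  0.0335])) [0.0054 0.0381 0.055 ]
```

```bash
python3 - <<'E'
from h import *
im,P=cloud('top')
a=cv2.resize(im['pixels'][120:280,200:480,::-1],None,fx=2.8,fy=2.8,interpolation=cv2.INTER_CUBIC); cv2.imwrite('pics/top1.png',a)
# roof of sleeve, stand top
for t,z0,z1 in [('sleeve',.046,.062),('stand',.046,.08),('clip',.012,.03)]:
    print(t,rect(P,ctrl.trace('top',t)[0]['region'],z0,z1))
E
```

```text
sleeve (array([446.1, -41.4]), array([36.5, 72.7]), 25.1, 558, array([ 0.4459, -0.0418,  0.0539]))
stand (array([ 535.4, -362. ]), array([ 99.9, 100.3]), 60.8, 2056, array([ 0.5338, -0.3597,  0.0672]))
clip (array([ 478.8, -107.9]), array([50.3, 81.7]), 24.2, 443, array([ 0.4755, -0.1027,  0.0218]))
```

View pics/top1.png

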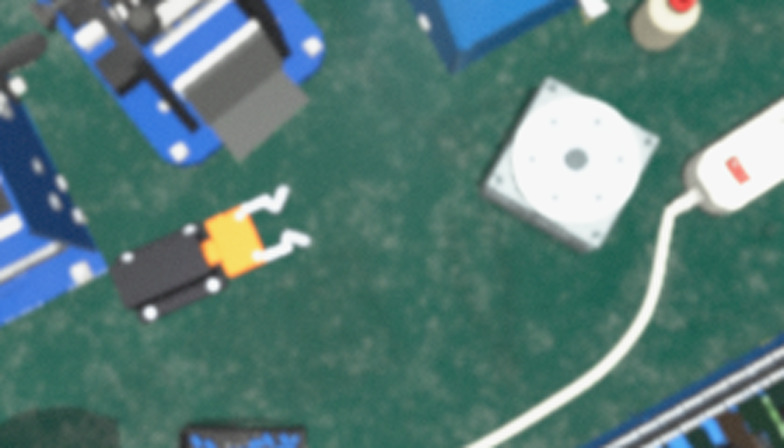

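View pics/scene0.png

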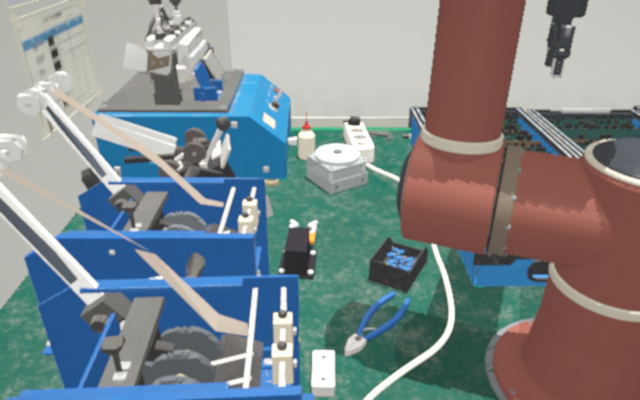

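The top crop shows the sleeve at about (165,265), the clip's bridge at (235,240) with its jaws pointing right, and the stand at (575,160). The scene view shows the same layout. The sleeve axis is about -64.7°. The stand's +x should be about -29°, since its front faces the free bench.

Call:
move_arm --increments '[[[0,0,0,-0.0795],[0,0,0,-0.0795],[0,0,0,-0.0795],[0,0,0,-0.0795],[0,0,0,-0.0795],[0,0,0,-0.0795],[0,0,0,-0.0795],[0,0,0,-0.0795],[0,0,0,-0.0795],[0,0,0,-0.0795],[0,0,0,-0.0795],[0,0,0,-0.0795],[0,0,0,-0.0795],[0,0,0,-0.0795],[0,0,0,-0.008]]]' --gripper 0

```text
t: 2.05
tool_pos: [0.1557, -0.6053, 0.2101]
tool_rot: [-0.348, 1.543, 0.348]
contact_force: [0.3, -0.2, -0.4]
opening: 0.0851
```

Call:
move_arm --increments '[[[0.0087,0.0727,0.1118,0],[0.0087,0.0727,0.1118,0],[0.0087,0.0727,0.1118,0],[0.0087,0.0727,0.1118,0],[0.0087,0.0727,0.1118,0],[0.0087,0.0727,0.1118,0],[0.0087,0.0727,0.1118,0],[0.0087,0.0727,0.1118,0],[0.0087,0.0727,0.1118,0],[0.0087,0.0727,0.1118,0],[0.0087,0.0727,0.1118,0],[0.0087,0.0727,0.1118,0],[0.0087,0.0727,0.1118,0],[0.0087,0.0727,0.1118,0],[0.0087,0.0727,0.1118,0],[0.0087,0.0727,0.1118,0],[0.0087,0.0727,0.1118,0],[0.0087,0.0727,0.1118,0]]]'

```text
t: 3.55
tool_pos: [0.4713, -0.0928, 0.1712]
tool_rot: [-0.345, 1.542, 0.344]
contact_force: [0.2, -0.5, 0.2]
opening: 0.0855
```

```bash
cat >> h.py <<'E'
def to(p,yaw=None):
    "tool-axis shift (units of 25cm) to world point, from the present pose; turn units to yaw of tool z (deg)"
    o=ctrl.get_obs(); M=R.from_rotvec(o['tool_rot']).as_matrix()
    y=np.degrees(np.arctan2(M[1,2],M[0,2])); s=M.T@(np.array(p)-o['tool_pos'])
    print('pos',np.round(o['tool_pos'],4),'yaw',round(y,2),'xaxis',M[:,0].round(4),'shift mm',(s*1000).round(1),'units',(s/.25).round(4), 'turn',None if yaw is None else round(-(yaw-y)/90,4))
E
python3 - <<'E'
from h import *
im,P=cloud('wrist'); save(im,'w1.png')
print(np.array(im['tool_from_camera']).round(3).tolist())
for t,z0,z1 in [('clip',.017,.03),('clip_bridge',.017,.03),('sleeve',.046,.062)]:
    for r in ctrl.trace('wrist',t)[:1]:
        print(t,r['score'],np.round(r['pixel']),rect(P,r['region'],z0,z1))
# orange only
px=im['pixels'].astype(int); m=(px[...,0]>150)&(px[...,2]<90)&(px[...,0]-px[...,1]>40)
print('orange',rect(P,m,.012,.03))
d=im['depth']; print('near',np.nanpercentile(d[d>0],[0,1,5]))
E
```

```text
[[0.001, 0.3, -0.954, -0.164], [-0.001, 0.954, 0.3, 0.078], [1.0, 0.0, 0.001, 0.001], [0.0, 0.0, 0.0, 1.0]]
clip 0.79 [185. 323.] (array([ 479.3, -108.3]), array([49.9, 71.9]), 24.3, 2488, array([ 0.475 , -0.1005,  0.0221]))
clip_bridge 0.72 [184. 326.] (array([ 479.6, -108.4]), array([50.9, 72.5]), 23.1, 2520, array([ 0.4751, -0.1009,  0.0221]))
sleeve 0.71 [112. 329.] (array([445.5, -37.6]), array([36. , 72.2]), 24.9, 4310, array([ 0.4449, -0.0363,  0.0543]))
orange (array([471.1, -92. ]), array([47.4, 35.4]), 24.0, 1633, array([ 0.4708, -0.0901,  0.0222]))
near [0.06885663 0.07444179 0.08309276]
```

View pics/w1.png

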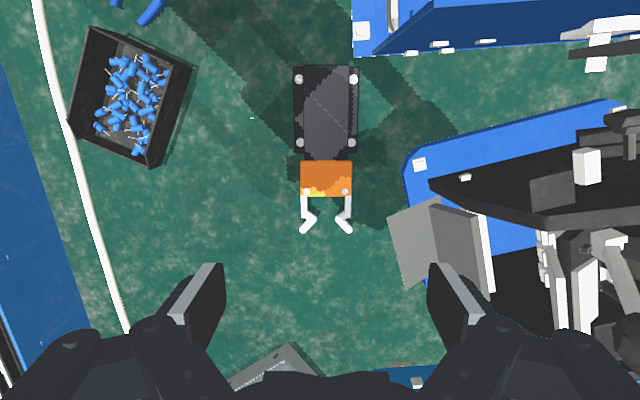

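The wrist view shows the bridge at (326,178), just ahead of the sleeve roof at (328,110), with the finger pads at (205,290) and (450,290). I'll measure the tip height from this cloud.

```bash
python3 - <<'E'
from h import *
im,P=cloud('wrist'); o=ctrl.get_obs(); M=R.from_rotvec(o['tool_rot']).as_matrix()
Q=(P-o['tool_pos'])@M
m=(Q[...,0]<.04)&(np.abs(Q[...,2])<.07)&(np.abs(Q[...,1])<.03)
q=Q[m]; print(len(q),np.percentile(q[:,0],[90,98,99.5,100]).round(4), np.percentile(q[:,1],[1,99]).round(3), np.abs(q[:,2]).min())
to([.4711,-.0935,.027],25.3)
E
```

```text
35682 [-0.0581 -0.0421 -0.0375 -0.0335] [-0.006  0.02 ] 8.070819394389485e-06
pos [ 0.4705 -0.0945  0.171 ] yaw 25.26 xaxis [-3.e-04 -4.e-04 -1.e+00] shift mm [144.    0.7   1.1] units [0.5758 0.0027 0.0043] turn -0.0005
```

```bash
python3 - <<'E'
from h import *
im,P=cloud('wrist'); o=ctrl.get_obs(); M=R.from_rotvec(o['tool_rot']).as_matrix()
Q=(P-o['tool_pos'])@M
for r,c in [(263,215),(266,218),(270,205),(290,220),(290,195),(320,175),(320,210),(265,440),(290,435),(290,460)]: print(r,c,im['depth'][r,c].round(3),Q[r,c].round(4))
E
```

```text
263 215 0.14 [-0.0384  0.0126 -0.0437]
266 218 0.137 [-0.041   0.0126 -0.0417]
270 205 0.134 [-0.0444  0.0127 -0.0457]
290 220 0.14 [-0.0409  0.0017 -0.0419]
290 195 0.121 [-0.0583  0.0125 -0.0446]
320 175 0.109 [-0.0713  0.0099 -0.0464]
320 210 0.129 [-0.0546 -0.0025 -0.042 ]
265 440 0.137 [-0.0406  0.0129  0.0461]
290 435 0.135 [-0.0453  0.0045  0.0435]
290 460 0.12 [-0.0588  0.013   0.0473]
```

```bash
python3 - <<'E'
from h import *
o=ctrl.get_obs(); M=R.from_rotvec(o['tool_rot']).as_matrix()
for c in ['scene','top']:
    im,P=cloud(c); Q=(P-o['tool_pos'])@M
    m=(np.abs(Q[...,2])<.07)&(np.abs(Q[...,1])<.03)&(Q[...,0]<.06)
    q=Q[m]; print(c,len(q),q[np.argsort(q[:,0])[-5:]].round(4).tolist())
    if c=='scene':
        r,cc=np.argwhere(m).mean(0).astype(int); print(r,cc); r=max(r,100);cc=min(max(cc,120),520)
        cv2.imwrite('pics/s1.png',cv2.resize(im['pixels'][r-100:r+120,cc-120:cc+120,::-1],None,fx=2.5,fy=2.5))
im,P=cloud('wrist');print(im['K'])
E
```

```text
scene 4722 [[-0.036, -0.0091, 0.0422], [-0.0359, 0.0093, -0.0439], [-0.0358, 0.0088, -0.0487], [-0.0353, 0.0079, -0.0455], [-0.0351, -0.0016, -0.0499]]
77 300
top 5957 [[-0.0745, -0.0019, -0.0444], [-0.0727, -0.0054, -0.0441], [-0.0624, -0.013, -0.0451], [-0.0441, -0.0131, -0.0441], [-0.0404, -0.013, -0.0477]]
[[346.87590139   0.         325.85450953]
 [  0.         346.87590139 200.11748036]
 [  0.           0.           1.        ]]
```

View pics/s1.png

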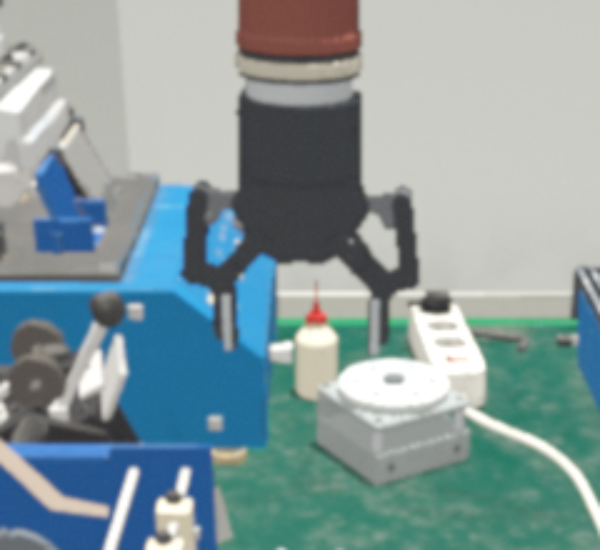

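Two cameras agree that the open fingertips sit about 36 mm behind the reported TCP. The interface text puts them ahead of it. I'll descend in stages and measure again up close.

Call:
move_arm --increments '[[[0.072,0.0027,0.0043,0],[0.072,0,0,0],[0.072,0,0,0],[0.072,0,0,0],[0.072,0,0,0],[0.072,0,0,0],[0.072,0,0,0],[0.072,0,0,0],[0,0,0,0]]]' --gripper 0.3 --squeeze 40

```text
t: 4.75
tool_pos: [0.468, -0.0931, 0.0232]
tool_rot: [-0.342, 1.549, 0.348]
contact_force: [-0.3, 0.2, -1.2]
opening: 0.0601
```

```bash
cat >> h.py <<'E'
def tips(c):
    o=ctrl.get_obs(); M=R.from_rotvec(o['tool_rot']).as_matrix()
    im,P=cloud(c); Q=(P-o['tool_pos'])@M; px=im['pixels'].astype(int)
    m=(np.abs(Q[...,2])<.06)&(np.abs(Q[...,1])<.014)&(P[...,2]>.008)&(np.ptp(px,axis=2)<40)&(px.max(2)<190)
    return im,P,Q,m
E
python3 - <<'E'
from h import *
im,P,Q,m=tips('wrist'); q=Q[m]
for s in (-1,1):
    a=q[(q[:,2]*s>.022)]; print(s,len(a),np.percentile(a[:,0],[99,99.8,100]).round(4),(np.abs(a[:,2]).min()).round(4))
save(im,'w2.png')
px=im['pixels'].astype(int); m=(px[...,0]>150)&(px[...,2]<90)&(px[...,0]-px[...,1]>40)
print('orange',rect(P,m,.012,.03)); print(rect(Q[...,[2,1,0]],m,-1,1)); print(ctrl.get_obs()['opening'])
E
```

```text
-1 11360 [-0.0313 -0.0278 -0.0259] 0.0259
1 11025 [-0.0311 -0.0275 -0.0259] 0.0269
orange (array([471.6, -93. ]), array([48. , 33.3]), 24.4, 4126, array([ 0.4719, -0.0936,  0.0222]))
(array([6.1, 0.3]), array([49.8, 55.8]), 83.5, 4245, array([ 0.0035, -0.0017,  0.0006]))
0.05973900724574339
```

View pics/w2.png

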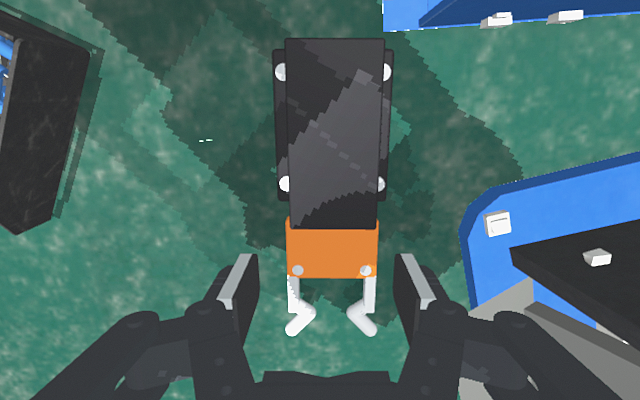

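The wrist view shows the tips at (245,258) and (410,258), straddling the bridge, which is at (332,250). They measure about 26 mm above the TCP at 60 mm opening, so the pads are still at z≈0.05. The TCP has to go to about z=-0.013.

```bash
python3 - <<'E'
from h import *
to([.4714,-.0935,-.013],25.2); print(ctrl.get_obs()['contact_force'])
E
```

```text
pos [ 0.4692 -0.0934  0.0251] yaw 25.21 xaxis [-0.0043  0.0016 -1.    ] shift mm [38.1 -1.1  2. ] units [ 0.1525 -0.0045  0.0082] turn 0.0001
[-0.26166478 -0.3260795  -0.16179886]
```

Call:
move_arm --increments '[[[0.03,-0.004,0.006,0],[0.03,0,0,0],[0.03,0,0,0],[0.03,0,0,0],[0.03,0,0,0],[0,0,0,0],[0,0,0,0]]]'

```text
t: 5.38
tool_pos: [0.4725, -0.0933, -0.0113]
tool_rot: [-0.346, 1.544, 0.347]
contact_force: [0.2, 1.0, 0.5]
opening: 0.0598
```

```bash
python3 - <<'E'
from h import *
im,P,Q,m=tips('scene')
q=P[m&(P[...,2]<.08)]; print(len(q),np.percentile(q[:,2],[0,1,5]))
to([.4714,-.0935,-.013],25.2)
im,P,Q,m=tips('wrist'); q=Q[m]
for s in (-1,1):
    a=q[(q[:,2]*s>.027)]; print(s,len(a),np.percentile(a[:,0],[99,99.8,100]).round(4),(np.abs(a[:,2]).min()).round(4))
E
```

```text
586 [0.01484515 0.01779479 0.02224732]
pos [ 0.473  -0.0935 -0.0107] yaw 25.33 xaxis [-3.e-04  1.e-04 -1.e+00] shift mm [ 2.3  0.7 -1.4] units [ 0.0092  0.0028 -0.0057] turn 0.0014
-1 11167 [-0.0317 -0.0277 -0.0259] 0.0271
1 10891 [-0.0313 -0.0278 -0.0258] 0.0271
```

Call:
move_arm --increments '[[[0.003,0,-0.005,0],[0,0,0,0],[0,0,0,0],[0,0,0,0],[0,0,0,0]]]' --gripper 1 --squeeze 60

```text
t: 5.9
tool_pos: [0.4727, -0.0945, -0.0105]
tool_rot: [-0.347, 1.541, 0.346]
contact_force: [0.7, -0.8, 4.4]
opening: 0.0458
```

Call:
move_arm --increments '[[[0,-0.02,0,0],[0,-0.03,0,0],[0,-0.03,0,0],[0,-0.03,0,0],[0,-0.03,0,0],[0,-0.03,0,0],[0,-0.03,0,0],[0,-0.03,0,0],[0,-0.03,0,0],[0,-0.03,0,0],[0,-0.03,0,0],[0,-0.03,0,0],[0,-0.02,0,0],[0,0,0,0]]]'

```text
t: 7.07
tool_pos: [0.512, -0.1792, -0.0113]
tool_rot: [-0.347, 1.543, 0.345]
contact_force: [1.0, -2.1, 0.5]
opening: 0.046
```

```bash
python3 - <<'E'
from h import *
im,P=cloud('wrist'); save(im,'w3.png')
px=im['pixels'].astype(int); m=(px[...,0]>150)&(px[...,2]<90)&(px[...,0]-px[...,1]>40)
print('orange',rect(P,m,.005,.06)); print(ctrl.get_obs()['opening'],ctrl.get_obs()['contact_force'])
E
```

```text
orange (array([ 497.6, -147. ]), array([ 47.6, 100.9]), 24.8, 12007, array([ 0.5026, -0.1578,  0.0261]))
0.04618369270538691 [ 1.03485035 -0.27741598  0.69997243]
```

View pics/w3.png

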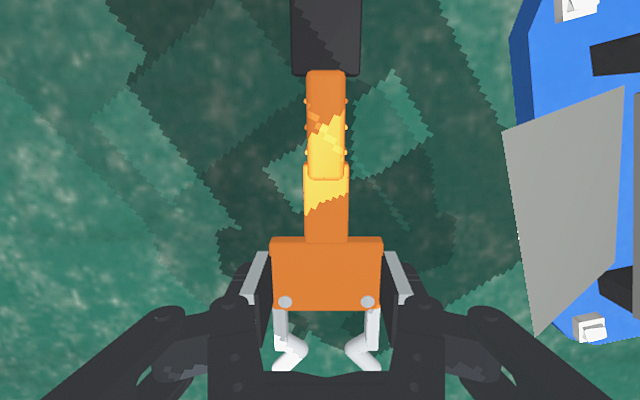

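The wrist view shows the clip fully drawn. The fin at (325,120) is clear of the roof edge at (325,72), and the bridge is held square. Next I lift, carry it to the free bench and turn it to the stand's heading.

Call:
move_arm --increments '[[[-0.04,0,0,0],[-0.04,0,0,0],[-0.04,0,0,0],[-0.04,0,0,0],[0,-0.019,-0.066,0],[0,-0.019,-0.066,0],[0,-0.019,-0.066,0],[0,-0.019,-0.066,0],[0,-0.019,-0.066,0],[0,-0.019,-0.066,0],[0,-0.019,-0.066,0],[0,-0.019,-0.066,0],[0,0,0,-0.066],[0,0,0,-0.066],[0,0,0,-0.066],[0,0,0,-0.066],[0,0,0,-0.066],[0,0,0,-0.066],[0,0,0,0]]]'

```text
t: 8.7
tool_pos: [0.4088, -0.2688, 0.0299]
tool_rot: [-0.831, 1.406, 0.828]
contact_force: [1.2, -0.1, -1.4]
opening: 0.0461
```

```bash
python3 - <<'E'
from h import *
to([.409,-.270,-.022],60.8); o=ctrl.get_obs();print(o['opening'],o['contact_force'])
im,P=cloud('wrist')
px=im['pixels'].astype(int); m=(px[...,0]>150)&(px[...,2]<90)&(px[...,0]-px[...,1]>40)
print('orange',rect(P,m,.005,.12)); q=P[m]; q=q[q[:,2]<.12]
A=np.c_[q[:,:2]-q[:,:2].mean(0),np.ones(len(q))]; b=q[:,2]<np.median(q[:,2])+.012
# level check on bridge/neck surface
lo=q[np.abs(q[:,2]-np.percentile(q[:,2],20))<.004]; print(np.linalg.lstsq(np.c_[lo[:,:2]-lo[:,:2].mean(0),np.ones(len(lo))],lo[:,2],rcond=None)[0].round(4))
E
```

```text
pos [ 0.4088 -0.2688  0.0299] yaw 61.06 xaxis [ 0.0012 -0.0012 -1.    ] shift mm [51.9 -0.7 -1. ] units [ 0.2075 -0.0027 -0.0039] turn 0.0029
0.04613208709721342 [ 1.22724586 -0.12647217 -1.44645629]
orange (array([ 379.7, -250.9]), array([47.5, 99. ]), 60.7, 14495, array([ 0.3851, -0.2542,  0.0686]))
[ 0.0032 -0.0047  0.0624]
```

Call:
move_arm --increments '[[[0.04,0,0,0],[0.04,0,0,0],[0.04,0,0,0],[0.04,0,0,0],[0.03,0,0,0],[0.015,0,0,0],[0.004,0,0,0],[0,0,0,0],[0,0,0,0]]]'

```text
t: 9.5
tool_pos: [0.4074, -0.2677, -0.0234]
tool_rot: [-0.825, 1.409, 0.832]
contact_force: [-5.6, 4.9, 9.7]
opening: 0.046
```

Call:
move_arm --increments '[[[0,0,0,0],[0,0,0,0],[0,0,0,0],[0,0,0,0],[-0.04,0,0,0],[-0.06,0,0,0],[-0.08,0,0,0],[-0.08,0,0,0],[-0.08,0,0,0],[-0.08,0,0,0],[0,0,0,0]]]' --gripper 0

```text
t: 10.42
tool_pos: [0.4111, -0.2709, 0.087]
tool_rot: [-0.835, 1.404, 0.821]
contact_force: [1.3, 0.3, 0.4]
opening: 0.0854
```

```bash
python3 - <<'E'
from h import *
im,P=cloud('wrist'); save(im,'w4.png'); to([.409,-.270,.08],60.8)
px=im['pixels'].astype(int); m=(px[...,0]>150)&(px[...,2]<90)&(px[...,0]-px[...,1]>40)
print('orange',rect(P,m,.003,.05)); print('low',rect(P,m,.004,.012)); print('fin',rect(P,m,.024,.036))
E
```

```text
pos [ 0.4102 -0.2701  0.0847] yaw 60.96 xaxis [ 0.0048 -0.0043 -1.    ] shift mm [ 4.7  1.1 -0.5] units [ 0.0189  0.0044 -0.0018] turn 0.0017
orange (array([ 378.9, -250.5]), array([48. , 98.8]), 60.6, 3526, array([ 0.3969, -0.2587,  0.0103]))
low (array([ 393.2, -258.5]), array([48. , 65.9]), 60.6, 3165, array([ 0.4019, -0.2613,  0.0082]))
fin (array([ 350.1, -234.8]), array([12.5, 33.1]), 61.1, 355, array([ 0.3534, -0.2359,  0.0297]))
```

View pics/w4.png

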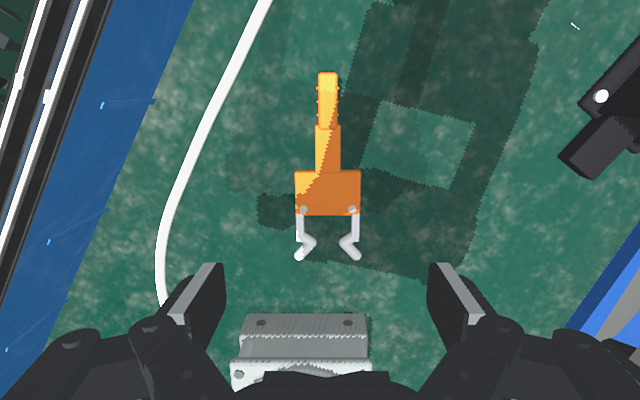

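The wrist view shows the clip flat on the bench and released. The fin is at (327,98), the bridge at (328,190), and the stand's open stepped front faces the jaws at (305,340). Milestone 1 looks met, so I'll take the fin now.

Call:
move_arm --increments '[[[0,0.09,0.006,0],[0,0.09,0,0],[0,0.099,0,0],[0.06,0,0,0],[0.08,0,0,0],[0.08,0,0,0],[0.07,0,0,0],[0.05,0,0,0],[0.04,0,0,0],[0.01,0,0,0],[0,0,0,0],[0,0,0,0]]]'

```text
t: 11.47
tool_pos: [0.3484, -0.2335, -0.0158]
tool_rot: [-0.828, 1.407, 0.828]
contact_force: [0.4, -0.4, -0.2]
opening: 0.0854
```

```bash
python3 - <<'E'
from h import *
to([.3501,-.2348,-.016],60.9); print(ctrl.get_obs()['contact_force'])
im,P=cloud('top')
px=im['pixels'].astype(int); m=(px[...,0]>150)&(px[...,2]<90)&(px[...,0]-px[...,1]>40)
print('orange',rect(P,m,.003,.05))
E
```

```text
pos [ 0.3484 -0.2335 -0.0158] yaw 60.95 xaxis [ 2.e-04 -2.e-04 -1.e+00] shift mm [ 0.2 -2.1 -0.3] units [ 0.0008 -0.0085 -0.001 ] turn 0.0006
[ 0.43621697 -0.3917139  -0.22399153]
orange (array([ 399. , -256.4]), array([39.2,  8.1]), 36.6, 5, array([ 0.4018, -0.2567,  0.007 ]))
```

Call:
move_arm --increments '[[[0,-0.008,0,0],[0,0,0,0],[0,0,0,0],[0,0,0,0],[0,0,0,0],[0,0,0,0],[0,0,0,0],[0,0,0,0],[0,0,0,0]]]' --gripper 1 --squeeze 90

```text
t: 12.27
tool_pos: [0.3501, -0.2346, -0.0157]
tool_rot: [-0.829, 1.407, 0.828]
contact_force: [-0.5, 0.7, 3.1]
opening: 0.0102
```

Call:
move_arm --increments '[[[-0.03,0,0,0],[-0.04,0,0,0],[-0.04,0,0,0],[-0.026,0,0,0],[0,0,0,0],[0,0,0,0],[0,0,0,0]]]'

```text
t: 12.85
tool_pos: [0.3498, -0.2342, 0.0179]
tool_rot: [-0.828, 1.407, 0.828]
contact_force: [0.0, -0.2, -0.9]
opening: 0.0103
```

```bash
cat > meas.py <<'E'
from h import *
o=ctrl.get_obs(); print('pos',o['tool_pos'].round(4),'F',np.round(o['contact_force'],1),'op',round(o['opening'],4)); to(o['tool_pos'],60.8)
for c in ['top','wrist','scene']:
    im,P=cloud(c)
    if c=='wrist': save(im,'w_%.1f.png'%o['t'])
    px=im['pixels'].astype(int); m=(px[...,0]>150)&(px[...,2]<90)&(px[...,0]-px[...,1]>40)
    q=P[m]; q=q[(q[:,2]>.0)&(q[:,2]<.09)&(np.hypot(q[:,0]-.45,q[:,1]+.28)<.2)]
    if len(q)>20:
        zb=np.median(q[(q[:,2]<np.percentile(q[:,2],15)+.03)][:,2])
        b=np.abs(q[:,2]-zb)<.006; f=q[b]
        print(c,'orange all',cv2.minAreaRect((q[:,:2]*1000).astype(np.float32)),'ztop',zb.round(4),np.linalg.lstsq(np.c_[f[:,:2]-f[:,:2].mean(0),np.ones(len(f))],f[:,2],rcond=None)[0].round(4))
        print('  flat',cv2.minAreaRect((f[:,:2]*1000).astype(np.float32)))
    r=ctrl.trace(c,'stand')
    if r: print(c,'stand',round(r[0]['score'],2),rect(P,r[0]['region'],.046,.085), 'platen',rect(P,r[0]['region'],.0705,.08))
E
python3 meas.py
```

```text
pos [ 0.3498 -0.2342  0.0179] F [ 0.  -0.2 -0.9] op 0.0103
pos [ 0.3498 -0.2342  0.0179] yaw 60.96 xaxis [-1.e-04  1.e-04 -1.e+00] shift mm [0. 0. 0.] units [0. 0. 0.] turn 0.0018
top stand 0.62 (array([ 535.7, -362.3]), array([100. , 100.2]), 60.9, 2073, array([ 0.5336, -0.3599,  0.0671])) platen (array([ 535.6, -361.4]), array([93. , 92.9]), 41.2, 522, array([ 0.5338, -0.3638,  0.0716]))
wrist orange all ((374.92950439453125, -247.8531494140625), (21.16053581237793, 92.20675659179688), 63.34768295288086) ztop 0.0622 [ 0.0417 -0.0249  0.0629]
  flat ((350.67584228515625, -232.88986206054688), (11.586983680725098, 35.39672088623047), 61.30947494506836)
scene orange all ((390.7489929199219, -249.13645935058594), (46.814308166503906, 126.25135803222656), 48.76921844482422) ztop 0.0408 [-0.0531 -0.049   0.0398]
  flat ((378.7944641113281, -238.3950653076172), (45.076393127441406, 89.94454956054688), 49.65793991088867)
scene stand 0.71 (array([ 533.3, -357. ]), array([ 99.1, 101.9]), 61.2, 1129, array([ 0.5266, -0.3434,  0.0647])) platen (array([ 533.9, -360.5]), array([85.7, 84.5]), 4.4, 122, array([ 0.5315, -0.3526,  0.0716]))
```

Call:
move_arm --increments '[[[0,0,-0.03,0],[0,0,-0.03,0],[0,0,-0.025,0],[0,-0.04,0,0],[0,-0.04,0,0],[0,-0.04,0,0],[0,-0.04,0,0],[0,0,0,0],[0,0,0,0]]]'

```text
t: 13.9
tool_pos: [0.3743, -0.2729, 0.018]
tool_rot: [-0.828, 1.408, 0.828]
contact_force: [0.3, -0.1, -1.2]
opening: 0.0106
```

```bash
python3 meas.py; python3 - <<'E'
from h import *
im,P=cloud('top'); cv2.imwrite('pics/t2.png',cv2.resize(im['pixels'][130:260,320:450,::-1],None,fx=4.5,fy=4.5,interpolation=cv2.INTER_CUBIC))
E
ls pics
```

```text
pos [ 0.3743 -0.2729  0.018 ] F [ 0.3 -0.1 -1.2] op 0.0106
pos [ 0.3743 -0.2729  0.018 ] yaw 60.93 xaxis [-4.e-04  2.e-04 -1.e+00] shift mm [0. 0. 0.] units [0. 0. 0.] turn 0.0015
top stand 0.94 (array([ 535.7, -362.1]), array([ 99.9, 100.4]), 60.6, 2072, array([ 0.5338, -0.3601,  0.0671])) platen (array([ 536.3, -360.9]), array([91.9, 93.3]), 40.4, 535, array([ 0.5356, -0.3628,  0.0717]))
wrist orange all ((398.9749755859375, -285.97796630859375), (21.01435661315918, 91.61749267578125), 63.4350471496582) ztop 0.0626 [ 0.0466 -0.0145  0.0631]
  flat ((374.5655212402344, -270.748779296875), (11.624103546142578, 34.49433135986328), 61.87319564819336)
scene orange all ((402.4229431152344, -277.77398681640625), (45.53952407836914, 91.6673583984375), 50.9710693359375) ztop 0.0411 [-0.057  -0.0678  0.0399]
  flat ((403.8243103027344, -276.6668701171875), (45.72629928588867, 89.08457946777344), 48.53718185424805)
scene stand 0.77 (array([ 533.1, -357.9]), array([102.6, 103.1]), 61.8, 1106, array([ 0.5277, -0.3426,  0.0649])) platen (array([ 532.2, -354.7]), array([86.2, 83.3]), 30.9, 122, array([ 0.5318, -0.3558,  0.0716]))
s1.png
scene0.png
t2.png
top0.png
top1.png
w1.png
w2.png
w3.png
w4.png
w_12.8.png
w_13.9.png
```

View pics/w_13.9.png

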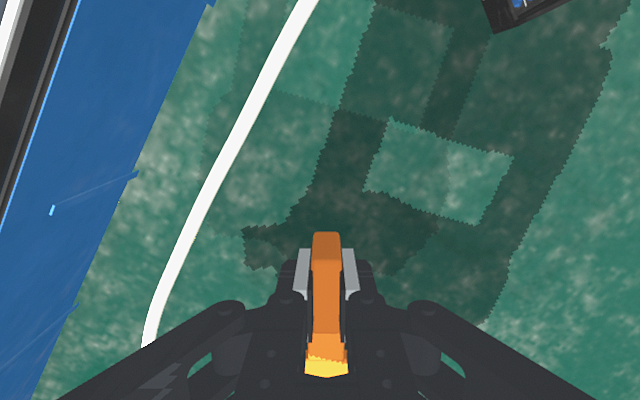

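The wrist view shows the fin centred between the pads at (326,260). The bridge and jaws are hidden under the gripper. I'll check pitch and height along the clip axis numerically and take one scene crop.

```bash
cat > prof.py <<'E'
from h import *
S=np.array([.5355,-.362]); th=np.radians(-29.1); u=np.array([np.cos(th),np.sin(th)]); v=np.array([-u[1],u[0]])
for c in ['wrist','scene','top']:
    im,P=cloud(c); px=im['pixels'].astype(int); m=(px[...,0]>130)&(px[...,2]<100)&(px[...,0]-px[...,1]>35)
    q=P[m]; a=(q[:,:2]-S)@u; b=(q[:,:2]-S)@v; k=(np.abs(b)<.04)&(q[:,2]<.09)&(q[:,2]>.01)&(a>-.23)&(a<.05)
    a,b,z=a[k],b[k],q[k,2]
    print(c,len(a))
    for x in np.arange(-.23,.0,.01):
        s=(a>=x)&(a<x+.01)
        if s.sum()>8: print('  x %.3f n %d z5 %.4f z50 %.4f z95 %.4f  y %.4f..%.4f'%(x+.005,s.sum(),*np.percentile(z[s],[5,50,95]),*np.percentile(b[s],[2,98])))
    if c=='scene':
        cv2.imwrite('pics/s_%.1f.png'%ctrl.get_obs()['t'],cv2.resize(im['pixels'][110:230,270:430,::-1],None,fx=4.5,fy=4.5,interpolation=cv2.INTER_CUBIC))
E
python3 prof.py; ls pics
```

```text
wrist 3818
  x -0.205 n 811 z5 0.0373 z50 0.0524 z95 0.0631  y -0.0039..0.0066
  x -0.195 n 718 z5 0.0591 z50 0.0637 z95 0.0648  y -0.0043..0.0072
  x -0.185 n 600 z5 0.0627 z50 0.0638 z95 0.0650  y -0.0036..0.0065
  x -0.175 n 600 z5 0.0628 z50 0.0638 z95 0.0759  y -0.0037..0.0084
  x -0.165 n 95 z5 0.0625 z50 0.0635 z95 0.0643  y -0.0038..0.0064
  x -0.155 n 41 z5 0.0413 z50 0.0420 z95 0.0430  y -0.0052..0.0078
  x -0.145 n 536 z5 0.0409 z50 0.0417 z95 0.0425  y -0.0068..0.0093
  x -0.135 n 366 z5 0.0381 z50 0.0414 z95 0.0424  y -0.0088..0.0115
  x -0.125 n 51 z5 0.0410 z50 0.0417 z95 0.0424  y -0.0090..0.0111
scene 257
  x -0.205 n 49 z5 0.0366 z50 0.0491 z95 0.0621  y -0.0035..0.0082
  x -0.195 n 39 z5 0.0377 z50 0.0571 z95 0.0876  y -0.0041..0.0368
  x -0.185 n 9 z5 0.0563 z50 0.0658 z95 0.0883  y 0.0002..0.0358
  x -0.165 n 13 z5 0.0353 z50 0.0403 z95 0.0423  y 0.0041..0.0112
  x -0.155 n 22 z5 0.0360 z50 0.0412 z95 0.0432  y -0.0025..0.0108
  x -0.145 n 27 z5 0.0363 z50 0.0415 z95 0.0432  y -0.0075..0.0113
  x -0.135 n 59 z5 0.0360 z50 0.0408 z95 0.0426  y -0.0162..0.0251
  x -0.125 n 20 z5 0.0357 z50 0.0408 z95 0.0425  y -0.0190..0.0251
  x -0.115 n 11 z5 0.0355 z50 0.0386 z95 0.0416  y -0.0220..0.0252
top 21
  x -0.105 n 17 z5 0.0405 z50 0.0422 z95 0.0431  y -0.0128..0.0019
s1.png
s_14.3.png
scene0.png
t2.png
top0.png
top1.png
w1.png
w2.png
w3.png
w4.png
w_12.8.png
w_13.9.png
```

Clip is level and straight, with its underside at about 33.7 mm. I'll lower it 2 mm and advance to about 30 mm before home.

Call:
move_arm --increments '[[[0.008,0,0,0],[0,-0.03,0,0],[0,-0.03,0,0],[0,-0.03,0,0],[0,-0.03,0,0],[0,-0.03,0,0],[0,-0.03,0,0],[0,-0.03,0,0],[0,-0.03,0,0],[0,0,0,0],[0,0,0,0]]]'

```text
t: 15.32
tool_pos: [0.4273, -0.3016, 0.0159]
tool_rot: [-0.828, 1.407, 0.829]
contact_force: [-0.0, -0.1, -1.6]
opening: 0.0102
```

```bash
python3 prof.py | head -12; python3 - <<'E'
from h import *
o=ctrl.get_obs(); print(o['tool_pos'].round(4),o['contact_force'],o['wrist_torque'],o['opening']); d=o['tool_pos'][:2]-[.5355,-.362]; print(d@[.8738,-.4863],d@[.4863,.8738])
E
```

```text
wrist 3882
  x -0.145 n 634 z5 0.0356 z50 0.0490 z95 0.0604  y -0.0035..0.0062
  x -0.135 n 853 z5 0.0431 z50 0.0615 z95 0.0628  y -0.0042..0.0072
  x -0.125 n 601 z5 0.0609 z50 0.0618 z95 0.0632  y -0.0035..0.0065
  x -0.115 n 595 z5 0.0608 z50 0.0618 z95 0.0739  y -0.0037..0.0084
  x -0.105 n 140 z5 0.0607 z50 0.0615 z95 0.0623  y -0.0037..0.0064
  x -0.085 n 531 z5 0.0389 z50 0.0397 z95 0.0406  y -0.0067..0.0094
  x -0.075 n 471 z5 0.0368 z50 0.0394 z95 0.0404  y -0.0085..0.0115
  x -0.065 n 50 z5 0.0388 z50 0.0394 z95 0.0404  y -0.0090..0.0112
scene 256
  x -0.145 n 46 z5 0.0362 z50 0.0476 z95 0.0612  y -0.0039..0.0079
  x -0.135 n 34 z5 0.0337 z50 0.0600 z95 0.0870  y -0.0046..0.0390
[ 0.4266 -0.3012  0.0157] [-0.07339911 -0.14317126 -0.41881241] [ 0.0520506   0.06648579 -0.01269787] 0.010394679079709123
-0.12469502780821018 0.0002146642400372244
```

View pics/s_14.3.png

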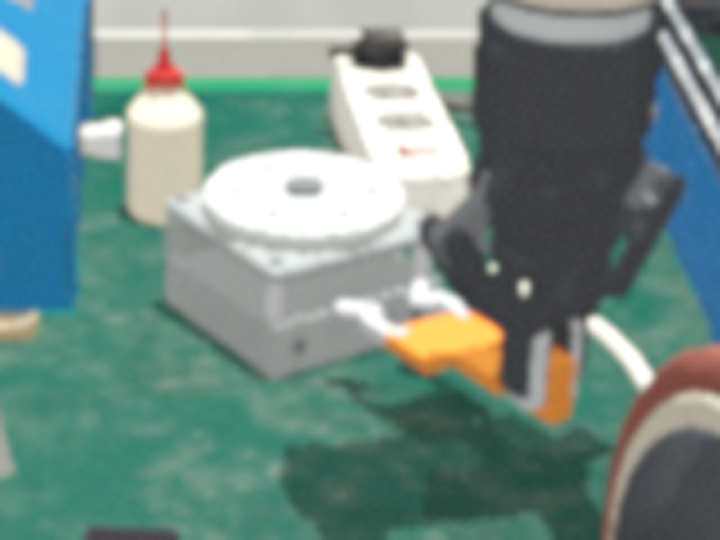

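The scene crop, taken before the advance, shows the lips at (345,305) and (425,295) entering between the pillars. Now the slow push.

Call:
move_arm --increments '[[[0,-0.008,0,0],[0,-0.008,0,0],[0,-0.008,0,0],[0,-0.008,0,0],[0,-0.008,0,0],[0,-0.008,0,0],[0,-0.008,0,0],[0,0,0,0]]]'

```text
t: 16.13
tool_pos: [0.4398, -0.3085, 0.0159]
tool_rot: [-0.829, 1.407, 0.827]
contact_force: [1.2, 1.0, -0.8]
opening: 0.0104
```

Call:
move_arm --increments '[[[0,-0.008,0,0],[0,-0.008,0,0],[0,-0.008,0,0],[0,-0.008,0,0],[0,0,0,0]]]'

```text
t: 16.55
tool_pos: [0.4476, -0.313, 0.0167]
tool_rot: [-0.83, 1.406, 0.826]
contact_force: [3.8, 0.5, -1.6]
opening: 0.0105
```

Call:
move_arm --increments '[[[0,-0.008,0,0],[0,-0.008,0,0],[0,-0.008,0,0],[0,0,0,0]]]'

```text
t: 16.88
tool_pos: [0.4511, -0.3151, 0.0156]
tool_rot: [-0.827, 1.408, 0.829]
contact_force: [0.3, 0.2, -1.2]
opening: 0.0102
```

Call:
move_arm --increments '[[[0,-0.006,0,0],[0,-0.006,0,0],[0,-0.006,0,0],[0,0,0,0],[0,0,0,0]]]'

```text
t: 17.3
tool_pos: [0.4511, -0.3149, 0.0146]
tool_rot: [-0.82, 1.413, 0.838]
contact_force: [-13.7, 8.0, 7.7]
opening: 0.0103
```

```bash
python3 prof.py; python3 - <<'E'
from h import *
o=ctrl.get_obs(); print(o['tool_pos'].round(4),o['contact_force'],o['wrist_torque'],o['opening']); d=o['tool_pos'][:2]-[.5355,-.362]; print(d@[.8738,-.4863],d@[.4863,.8738])
E
```

```text
wrist 4334
  x -0.115 n 959 z5 0.0345 z50 0.0512 z95 0.0607  y -0.0042..0.0070
  x -0.105 n 654 z5 0.0593 z50 0.0604 z95 0.0615  y -0.0035..0.0068
  x -0.095 n 597 z5 0.0596 z50 0.0605 z95 0.0617  y -0.0036..0.0065
  x -0.085 n 575 z5 0.0595 z50 0.0603 z95 0.0672  y -0.0037..0.0076
  x -0.075 n 25 z5 0.0592 z50 0.0600 z95 0.0603  y -0.0032..0.0062
  x -0.065 n 136 z5 0.0375 z50 0.0385 z95 0.0393  y -0.0052..0.0078
  x -0.055 n 588 z5 0.0373 z50 0.0382 z95 0.0392  y -0.0072..0.0096
  x -0.045 n 708 z5 0.0365 z50 0.0382 z95 0.0390  y -0.0085..0.0115
  x -0.035 n 92 z5 0.0373 z50 0.0381 z95 0.0390  y -0.0080..0.0111
scene 230
  x -0.115 n 57 z5 0.0332 z50 0.0457 z95 0.0604  y -0.0027..0.0069
  x -0.105 n 13 z5 0.0341 z50 0.0605 z95 0.0830  y -0.0049..0.0358
  x -0.095 n 13 z5 0.0439 z50 0.0573 z95 0.0670  y -0.0010..0.0213
  x -0.075 n 9 z5 0.0318 z50 0.0346 z95 0.0385  y 0.0059..0.0100
  x -0.065 n 15 z5 0.0321 z50 0.0366 z95 0.0392  y 0.0017..0.0107
  x -0.055 n 24 z5 0.0335 z50 0.0381 z95 0.0395  y -0.0049..0.0098
  x -0.045 n 54 z5 0.0335 z50 0.0376 z95 0.0393  y -0.0112..0.0245
  x -0.035 n 39 z5 0.0343 z50 0.0380 z95 0.0395  y -0.0184..0.0244
top 2
[ 0.4512 -0.3149  0.0146] [-13.60519624   6.67067692   7.1277705 ] [ 0.9250354   1.70911422 -0.00672514] 0.010549997690981834
-0.09657603394374072 0.00013519364533360785
```

Hard stop at TCP u = -96.6 mm with about 16 N, and the profile matches a home position. One more small push, then unload and look before releasing.

Call:
move_arm --increments '[[[0,-0.006,0,0],[0,0,0,0],[0,0,0,0],[0,0.008,0,0],[0,0.008,0,0],[0,0.007,0,0],[0,0,0,0],[0,0,0,0]]]'

```text
t: 18.12
tool_pos: [0.4512, -0.315, 0.0157]
tool_rot: [-0.827, 1.408, 0.829]
contact_force: [-1.2, 1.3, -1.1]
opening: 0.0104
```

Call:
move_arm --increments '[[[0,0,0,0],[0,0,0,0],[0,0,0,0],[0,0,0,0],[0,0,0,0],[0,0,0,0],[-0.04,0.02,0,0],[-0.06,0.02,0,0],[-0.08,0.02,0,0],[-0.1,0.02,0,0],[-0.1,0.05,0,0],[-0.1,0.05,0,0],[0,0.1,0,0],[0,0.1,0,0],[0,0,0,0],[0,0,0,0]]]' --gripper 0

```text
t: 19.45
tool_pos: [0.3683, -0.2689, 0.136]
tool_rot: [-0.829, 1.407, 0.827]
contact_force: [0.9, -0.4, 0.9]
opening: 0.0852
```

```bash
python3 prof.py; ls pics; python3 - <<'E'
from h import *
o=ctrl.get_obs(); print(o['tool_pos'].round(4),o['contact_force'])
im,P=cloud('wrist'); save(im,'w5.png')
E
```

```text
wrist 1133
  x -0.115 n 269 z5 0.0341 z50 0.0486 z95 0.0595  y -0.0051..0.0057
  x -0.105 n 59 z5 0.0388 z50 0.0586 z95 0.0605  y -0.0060..0.0071
  x -0.095 n 50 z5 0.0562 z50 0.0593 z95 0.0605  y -0.0059..0.0072
  x -0.085 n 60 z5 0.0382 z50 0.0593 z95 0.0604  y -0.0061..0.0086
  x -0.075 n 38 z5 0.0334 z50 0.0375 z95 0.0389  y -0.0075..0.0096
  x -0.065 n 27 z5 0.0371 z50 0.0379 z95 0.0390  y -0.0075..0.0096
  x -0.055 n 68 z5 0.0370 z50 0.0381 z95 0.0392  y -0.0075..0.0097
  x -0.045 n 544 z5 0.0322 z50 0.0378 z95 0.0389  y -0.0214..0.0239
  x -0.035 n 18 z5 0.0369 z50 0.0375 z95 0.0376  y -0.0209..0.0226
scene 343
  x -0.115 n 66 z5 0.0330 z50 0.0461 z95 0.0589  y -0.0052..0.0077
  x -0.105 n 40 z5 0.0351 z50 0.0510 z95 0.0598  y 0.0013..0.0074
  x -0.095 n 41 z5 0.0336 z50 0.0450 z95 0.0583  y 0.0030..0.0079
  x -0.085 n 33 z5 0.0333 z50 0.0431 z95 0.0594  y 0.0029..0.0104
  x -0.075 n 13 z5 0.0322 z50 0.0374 z95 0.0391  y 0.0036..0.0103
  x -0.065 n 15 z5 0.0328 z50 0.0372 z95 0.0395  y -0.0079..0.0097
  x -0.055 n 20 z5 0.0344 z50 0.0378 z95 0.0395  y -0.0072..0.0108
  x -0.045 n 67 z5 0.0321 z50 0.0374 z95 0.0394  y -0.0203..0.0252
  x -0.035 n 45 z5 0.0348 z50 0.0380 z95 0.0396  y -0.0179..0.0255
top 64
  x -0.085 n 14 z5 0.0593 z50 0.0611 z95 0.0625  y -0.0074..0.0041
  x -0.075 n 15 z5 0.0336 z50 0.0389 z95 0.0616  y -0.0103..0.0068
  x -0.065 n 10 z5 0.0364 z50 0.0387 z95 0.0410  y -0.0096..0.0070
  x -0.055 n 20 z5 0.0361 z50 0.0383 z95 0.0405  y -0.0100..0.0075
s1.png
s_14.3.png
s_15.4.png
s_17.4.png
s_19.6.png
scene0.png
t2.png
top0.png
top1.png
w1.png
w2.png
w3.png
w4.png
w_12.8.png
w_13.9.png
[ 0.3693 -0.2695  0.1361] [ 0.06976698 -0.19221849  0.79651685]
```

View pics/w5.png

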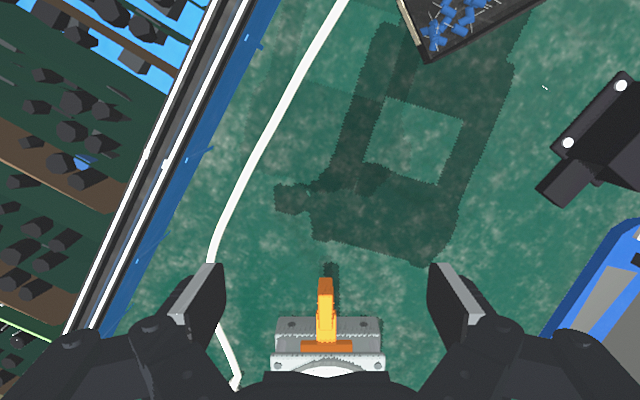

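The wrist view shows the clip in the stand, released: the fin is at (326,300) and the bridge between the pillars at (326,346). I'll back off once to measure clip and stand with the same camera.

Call:
move_arm --increments '[[[-0.1,0.04,0,0],[-0.1,0.04,0,0],[-0.1,0.04,0,0],[-0.1,0.04,0,0],[-0.1,0.04,0,0],[-0.1,0.04,0,0],[0,0,0,0],[0,0,0,0],[0,0,0,0]]]'

```text
t: 20.4
tool_pos: [0.3165, -0.2401, 0.2852]
tool_rot: [-0.827, 1.407, 0.829]
contact_force: [-0.0, -0.6, -0.5]
opening: 0.0855
```

```bash
python3 - <<'E'
from h import *
th=np.radians(-29.1); u=np.array([np.cos(th),np.sin(th)]); v=np.array([-u[1],u[0]])
for c in ['wrist','scene','top']:
    im,P=cloud(c); px=im['pixels'].astype(int)
    r=ctrl.trace(c,'stand')
    S=np.array([.5355,-.362])
    if r:
        g=P[r[0]['region']]; g=g[(g[:,2]>.046)&(g[:,2]<.08)][:,:2]-S; print(c,'stand z>46 u',np.percentile(g@u,[.5,1,99,99.5]).round(4),'v',np.percentile(g@v,[.5,1,99,99.5]).round(4),len(g))
    q=P[(px[...,0]>130)&(px[...,2]<100)&(px[...,0]-px[...,1]>35)]; a=(q[:,:2]-S)@u; b=(q[:,:2]-S)@v
    k=(np.abs(b)<.04)&(q[:,2]<.09)&(q[:,2]>.01)&(a>-.15)&(a<.03); a,b,z=a[k],b[k],q[k,2]
    if len(a)>10:
        f=z>.052; w=(np.abs(b)>.0125)&(z<.045); print(c,len(a),'fin u',np.percentile(a[f],[1,2,98,99]).round(4),'v',np.percentile(b[f],[2,98]).round(4),'bridge rear',np.percentile(a[w],[1,3]).round(4) if w.sum()>5 else None,'ztop', np.median(z[~f]).round(4))
    if c=='wrist': save(im,'w6.png')
E
```

```text
wrist stand z>46 u [-0.0519 -0.0516  0.0413  0.0432] v [-0.0469 -0.0463  0.0503  0.0512] 4673
wrist 412 fin u [-0.1136 -0.1134 -0.0872 -0.0865] v [-0.0061  0.0068] bridge rear [-0.0478 -0.0477] ztop 0.0379
scene stand z>46 u [-0.0542 -0.0534  0.0419  0.0434] v [-0.0433 -0.0425  0.0525  0.0532] 1123
scene 340 fin u [-0.1162 -0.1162 -0.0832 -0.0825] v [-0.0033  0.0072] bridge rear [-0.0497 -0.0492] ztop 0.0379
top stand z>46 u [-0.0494 -0.0491  0.0476  0.0482] v [-0.0491 -0.0485  0.049   0.0495] 2067
top 97 fin u [-0.1108 -0.1108 -0.0798 -0.0796] v [-0.0077  0.0042] bridge rear None ztop 0.0385
```

View pics/w6.png

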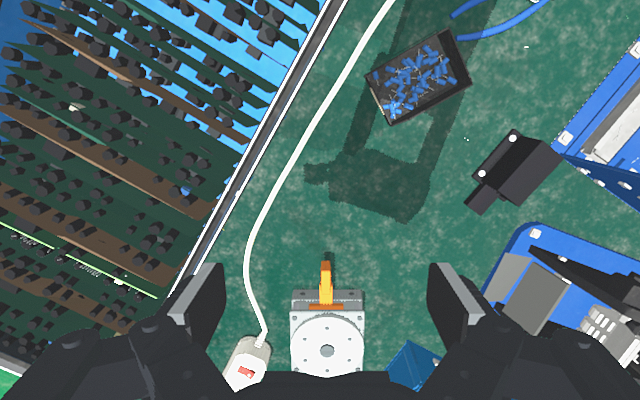

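The three cameras put the bore within about 0.5 mm of the axis along the push direction. The last view shows the gripper clear of everything, with the fin at (326,275) sticking out in front of the stand. Handing in.

```bash
python3 -c "
from station import ctrl
print(ctrl.finish_job())"
```

```text
the job is handed in; nothing more can be done
None
```

I drew the clip out of the sleeve by its bridge and laid it flat on the bench in front of the stand. I let go of it there, took it again by the fin and pushed it into the spindle groove. Then I released it, backed the gripper clear and handed in at about 20.6 s of the 54 s. The hand-in reported no verdict.

**On the bench:** with the gripper open, the wrist camera put the clip's flat top at 8 mm and its fin top at 30 mm, as they should be when it lies flat.

**At the stand:**
- **Push:** the jaws pulled in slightly, then the clip hit a hard stop at about 16 N.
- **Along the push:** after release, measured against the stand's front edge, the bore came out +0.1 mm (wrist), -0.4 mm (scene) and +0.4 mm (top) from the axis.
- **Height:** the flat top is at 38 mm, so the underside rests on the 30 mm base block.

**What disagreed or was not confirmed:**
- **Fingertip position:** the text puts the fingertips 14 mm ahead of the TCP. Both the wrist and scene cameras showed the open tips about 36 mm behind it. I used the measured value, and both grips worked with it.
- **Sideways position:** the cameras differed by 2–3 mm sideways on the stand and fin.
- **Jaws:** they are hidden under the deck, so I inferred that they closed from the pull-in, the hard stop and the final position. The 8–12 N peak of the snap fell between force readings.

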